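Set the step lever to its third click

TASK

The step selector on the bench has no scale, so it is set by counting clicks: push its black lever all the way back against the stop at the end with the little round lamp, then push it the other way through three clicks and leave it resting in the third notch, without ever running past that notch. Only push the lever with the fingers from one side or the other; do not pinch or grip it, and leave the loose things around the selector where they are.

Things in the scene. Friction and masses are not known exactly. Their poses are not given: they have to be found in the camera images.
- selector: Step selector: grey metal housing fixed to the bench, 90 (x) x 220 (y) x 45 mm (z), lying flat in any yaw. Origin at the centre of its underside; its z is up. The lever slides along its y axis above a slot in its flat top (z = 45 mm). The off end is the -y end; there a round lamp (20 mm wide, 8 mm high) stands in one corner, at x -26, y -96 mm; two small black binding posts (12 mm high) stand at x +-14, y +98 mm at the other end.
- off_end (a point): Middle of the top edge of the housing's off end (the end with the lamp): in the selector's frame x 0, y -110, z 45 mm.
- lever_mid (a point): Centre of the lever's upright black tab, 65 mm above the bench. The tab is 44 mm wide across the slot, 16 mm thick along it, and stands from 49 to 85 mm above the bench. Axes as the selector's: +y is the way the lever clicks up, away from the off end.
- lever (a joint): Lever travel in m: 0 at the off stop (tab centre at y -45 mm in the selector's frame), up to 0.090 at the far end. Notches every 18 mm; clicks 1 to 5 at 0.018, 0.036, 0.054, 0.072, 0.090. Leaving a notch takes 5 to 8 N in the first 2 mm, falling to nearly nothing at 9 mm; 9 to 12 mm on, the lever jumps ahead of the finger into the next notch. It starts in or near the first, second or third notch.
- tape_measure: Loose yellow tape measure lying flat, 68x80x38 mm, beside the selector; origin at the centre of its underside. Not to be moved.
- duct_tape: Loose small black roll of tape, 55 mm across, 19 mm high, beside the selector; origin at the centre of its underside. Not to be moved.
- screw_box: Loose cardboard box of screws, 60x100x45 mm, beside the selector; origin at the centre of its underside. Not to be moved.

How it is judged:
By the outcome, as a careful person would: the job done as asked, in the order asked, and still so for the second after the job is handed in, with the robot touching nothing.
It also fails if it takes over 48 s, if anything falls off the work surface, if the arm or the gripper's body presses on something with over 40 N, if the wrist force passes 120 N, or if a joint passes its speed limit or range.

ROBOT

A 7-joint arm with a two-finger parallel gripper is mounted at the origin on a cart in front of the work surface, level with it; the furniture and walls round the work are solid. World frame = base frame: x ahead of the robot, y to its left, z up, the work surface at z = 0. Lengths are in m, angles in rad, forces in N, time in s.
With the tool pointing down it reaches from about 0.425 to 0.925 m from the base axis. Payload 6.8 kg.
Tool frame: the origin (TCP) lies at the very end of the fingers, on their centre line; the grasp point (between the pads) lies 19 mm behind it (r.tcp_to_grasp is the distance from the TCP to the grasp point, in m); z points along the fingers, y is the line along which they close (so a half turn about z gives the same grasp; the last joint's range is limited). The gripper opens to 85 mm and grips with 20 to 120 N. Pads are 22 mm wide; open, the fingers measure 114 mm over their backs; the gripper's body (76 mm by 85 mm) begins 54 mm behind the grasp point. The pads swing forward as they close: fully open they stand 13 mm farther back than shut.
Start: joints at [1.215, 0.477, 0.022, 1.555, -0.011, 1.109, -0.083], TCP at [0.166, -0.654, 0.231] pointing down, gripper open.
Joint ranges: [-2.96, 2.96], [-0.34, 2.1], [-1.41, 1.46], [0.24, 2.44], [-1.37, 4.51], [0.17, 1.92], [-2.96, 2.96]. Speed limits (rad/s): [2.39, 2.39, 3.14, 3.14, 3.14, 3.14, 3.14].

INTERFACE

Orientations are given as a rotation vector (axis times angle).
In Python, from bench import r gives the robot as it stands.
- The arm moves only by the tool step_arm, never from a script. Its argument "moves" is a list of rows, each a list of 7 numbers: the shift along the tool's x, y, z in mm, then the turn, a rotation vector about the tool's x, y, z in rad, then the finger opening in mm, from 0 to 85.4. A call has 1 to 8 rows; each row is the pose to reach, as a shift and turn from the pose commanded when the call began, along the tool's axes at that moment; what a row does not reach only later rows make up. A row lasts 1/10 s, in which the tool goes at most 50 mm and 8.59 degrees, less where a joint would pass 70% of its speed; a pose out of reach is approached as far as the arm can. A call with a gripper value outside its range is refused whole. The fingers move at their own pace and stop on an object; "grip_force" is the grip in N (left out, the last holds). Time passes only in rows, so rows that repeat a pose let the fingers close. It gives the time, the measured TCP pose, the force, the opening and the grip force at its end, in the units of the state.
- r.get_obs(): the state, without advancing time (a new reading comes with each control period).
- r.grab_frame(name): name is "scene" or "side" or "wrist"; returns a dict with "image" (400x640x3 uint8, red, green, blue), "depth" (400x640 float32, m along the optical axis (not along the pixel's ray), 0 where there is no reading), "mtx" (3x3 intrinsics, pixels), "rvec" (rotation vector, rad) and "tvec" (3), from world to camera coordinates, as OpenCV has them. Camera axes: x right, y down, z forward; pixel columns grow to the right and rows downward; lengths in m; the calibration is good to about 2 mm. A picture is of the moment at which its call begins.
- r.hand_in(): hands the job in; it is judged then, once.
The state is a dict: "clock": time; "joints": joint angles; "qvel": joint speeds; "tau": joint torques, N m; "tcp_pos": TCP position; "orientation": TCP orientation; "contact_force": force on the tool from outside, world axes, zero at the start; "moment": the same for the moment, N m; "grip_width": finger opening in m; "gripper_force": force on a finger pad.
Only numpy, scipy, OpenCV 4.12 (cv2) and the standard library are available. Lean on these libraries where they do the work, as an engineer would, in place of code of your own. Each camera call takes 0.05 s, during which the arm holds its last target. There are 200 camera calls.

## Working session

There is one attempt and no reset: what is moved stays moved. The work goes in short steps, Python scripts to look and compute and a tool call to move; the robot and the scene stay as the last step left them, time stands still between calls to the robot, and variables do not carry over. Pictures are saved under pics/ and viewed, at most 10 in all, crops included, and the job is handed in when it is done.

Besides the shell and the picture viewer there is one more tool, called after "Request:" as a command line: name --pt "numbers of a row" for each row, then --argument value for the rest. step_arm: Moves the arm, as the interface text tells. Its arguments: {"type":"object","properties":{"moves":{"type":"array","items":{"type":"array","items":{"type":"number"}}},"grip_force":{"type":"number"}},"required":["moves"]}

```bash
mkdir -p pics; ls
python3 - <<'E'
from bench import r
import cv2,numpy as np
for n in("scene","side"):
    f=r.grab_frame(n); cv2.imwrite(f"pics/{n}0.png",f["image"][:,:,::-1]); np.savez(f"{n}0.npz",**f)
    R=cv2.Rodrigues(f["rvec"])[0]; print(n,(-R.T@f["tvec"].ravel()).round(3),f["mtx"][0,0],(f["depth"]>0).mean())
o=r.get_obs(); print(o["clock"],o["tcp_pos"],o["orientation"],o["joints"],o["contact_force"],o["grip_width"])
E
```

```text
pics
scene [0.082 0.803 0.499] 433.32639249658206 0.99605859375
side [ 0.37  -0.591  0.574] 361.9443234310486 0.9961328125
0.1 [ 0.16542559 -0.65386023  0.23039121] [-3.11583622e+00 -3.88146381e-01  5.02846075e-04] [ 1.21491202  0.47776909  0.02230816  1.55634412 -0.01149871  1.10931077
 -0.08306825] [ 0.84125826  0.99961656 -0.47748955] 0.08531827952592101
```

View pics/scene0.png

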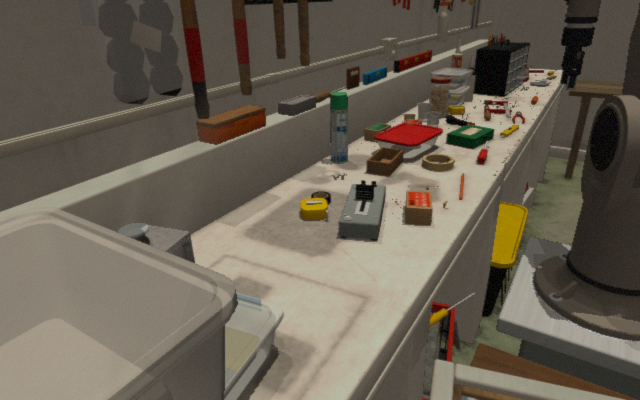

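View pics/side0.png

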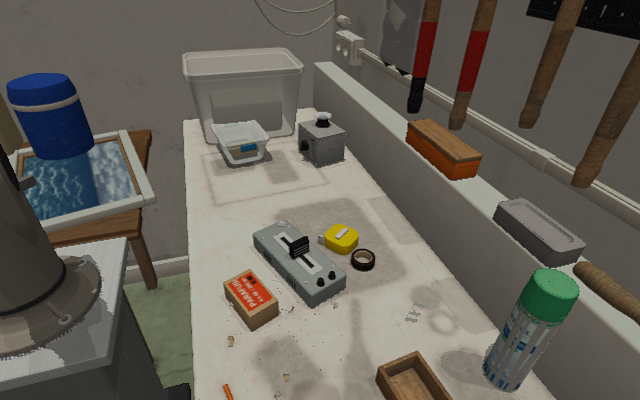

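The scene view shows the selector at about (362,210) with its lever near (366,190). In the side view the housing is at (300,262), the lever at (299,245), and the binding posts at (320,283) and (332,275). The off end is the far one, towards +y. Next I'll get poses from the depth.

```bash
cat > h.py <<'E'
import cv2,numpy as np
def cloud(f):
    d=f["depth"];v,u=np.mgrid[:400,:640];K=f["mtx"]
    c=np.stack([(u-K[0,2])/K[0,0]*d,(v-K[1,2])/K[1,1]*d,d],-1)
    R=cv2.Rodrigues(f["rvec"])[0]
    return (c-f["tvec"].ravel())@R
E
python3 - <<'E'
import cv2,numpy as np
from h import *
for n,(u0,u1,v0,v1) in {"scene":(290,445,170,245),"side":(215,385,210,335)}.items():
    f=dict(np.load(n+"0.npz")); P=cloud(f); img=f["image"]
    m=np.zeros((400,640),bool); m[v0:v1,u0:u1]=1
    z=P[...,2]
    top=(m&(z>.036)&(z<.052)).astype(np.uint8)
    k,L,S,C=cv2.connectedComponentsWithStats(top)
    for i in range(1,k):
        if S[i,4]>80:
            q=P[L==i]; print(n,"top",S[i],q.mean(0).round(4),np.median(img[L==i],0),[np.round(a,4) for a in cv2.minAreaRect(q[:,:2].astype(np.float32))])
    t=m&(z>.056)&(z<.1); q=P[t]; print("tab",len(q),q.mean(0).round(4),q.min(0).round(4),q.max(0).round(4),cv2.minAreaRect(q[:,:2].astype(np.float32)))
    q=P[m&(z>.008)]; print("obst: bench z",np.median(z[m&(z<.01)]).round(4))
    ob=(m&(z>.01)).astype(np.uint8);k,L,S,C=cv2.connectedComponentsWithStats(ob)
    for i in range(1,k):
        if S[i,4]>60: q=P[L==i]; print(" ob",S[i],q.min(0).round(3),q.max(0).round(3))
    c=cv2.resize(img[v0:v1,u0:u1],None,fx=4.4,fy=4.4,interpolation=cv2.INTER_CUBIC)
    cv2.imwrite(f"pics/{n}c.png",c[:600,:800,::-1])
E
```

```text
scene top [ 339  184   47   43 1315] [ 0.4966 -0.0198  0.0433] [116. 117. 106.] [array([ 0.5099, -0.0484]), array([0.0895, 0.2208]), np.float64(20.5367)]
scene top [406 191  26  21 506] [ 0.3978 -0.1185  0.0431] [165.  75.  47.] [array([ 0.4004, -0.126 ]), array([0.0595, 0.1025]), np.float64(22.0396)]
tab 218 [ 0.5119 -0.0562  0.0706] [ 0.4914 -0.1461  0.056 ] [ 0.5567 -0.0426  0.0847] ((0.5295940041542053, -0.093010812997818), (0.04136442765593529, 0.10086822509765625), 25.627994537353516)
obst: bench z -0.0014
 ob [ 339  180   47   58 2043] [ 0.082 -0.165  0.01 ] [0.589 0.803 0.499]
 ob [300 191  31  27 584] [ 0.082 -0.106  0.01 ] [0.681 0.803 0.499]
 ob [404 190  28  32 774] [ 0.082 -0.179  0.01 ] [0.444 0.803 0.499]
side top [ 252  220   94   78 3001] [ 0.5074 -0.0697  0.0454] [127. 131. 123.] [array([ 0.5079, -0.0538]), array([0.09  , 0.2202]), np.float64(20.646)]
side top [ 223  269   55   52 1530] [ 0.3984 -0.1353  0.0457] [177.  81.  53.] [array([ 0.3981, -0.1291]), array([0.0606, 0.1024]), np.float64(21.8907)]
tab 348 [ 0.5152 -0.0786  0.0715] [ 0.4897 -0.1552  0.0561] [ 0.5616 -0.0489  0.0873] ((0.5261914134025574, -0.10239097476005554), (0.04290362074971199, 0.10370107740163803), 20.37424087524414)
obst: bench z 0.001
 ob [ 252  220   94   87 4181] [ 0.37  -0.591  0.01 ] [0.588 0.061 0.574]
 ob [324 224  35  29 757] [ 0.37  -0.591  0.01 ] [0.666 0.029 0.574]
 ob [351 249  24  20 317] [ 0.37  -0.591  0.01 ] [ 0.677 -0.054  0.574]
 ob [ 223  269   56   60 2003] [ 0.353 -0.591  0.01 ] [ 0.444 -0.074  0.574]
```

View pics/sidec.png

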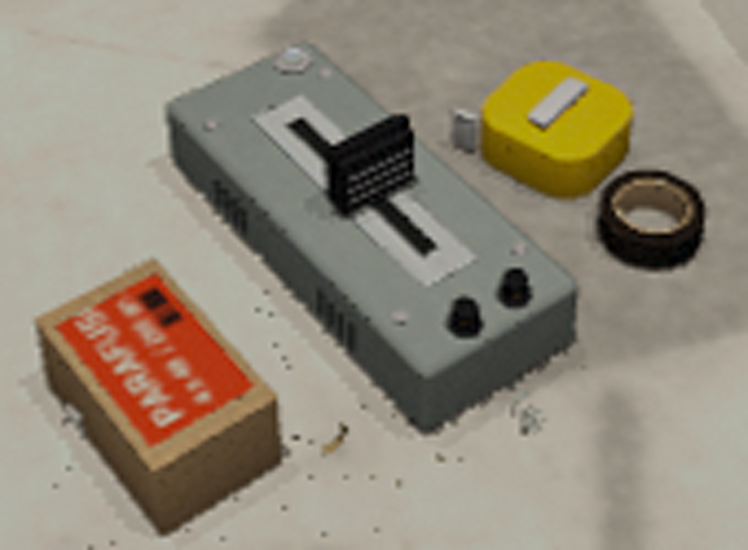

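View pics/scenec.png

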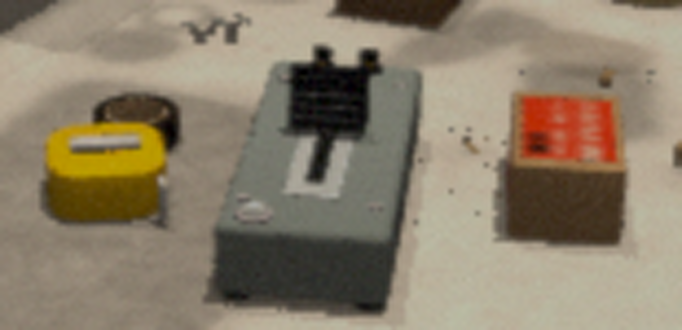

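The crops show the lamp at (293,58) in the side crop and (252,210) in the scene crop, at the world +y end. The posts are at the -y end, and the tab sits mid-slot.

```bash
cat >> h.py <<'E'
yaw=np.deg2rad(-159.4); ctr=np.array([.509,-.051])
X=np.array([np.cos(yaw),np.sin(yaw)]);Y=np.array([-np.sin(yaw),np.cos(yaw)])
def tosel(P): return np.stack([(P[...,:2]-ctr)@X,(P[...,:2]-ctr)@Y,P[...,2]],-1)
def toworld(x,y): return ctr+x*X+y*Y
E
python3 - <<'E'
from h import *
for n in("scene","side"):
    f=dict(np.load(n+"0.npz")); S=tosel(cloud(f)); 
    a=(abs(S[...,0])<.05)&(abs(S[...,1])<.075)&(S[...,2]>.062)&(S[...,2]<.092)
    q=S[a]*1e3; print(n,len(q),np.percentile(q,[1,5,25,50,75,95,99],axis=0).round(1).tolist())
    a=(abs(S[...,0])<.055)&(abs(S[...,1])<.12)&(S[...,2]>.04)&(S[...,2]<.05)
    q=S[a]*1e3; print("top",q.min(0).round(1),q.max(0).round(1))
    a=(abs(S[...,0])<.25)&(abs(S[...,1])<.25)&(S[...,2]>.01)&~((abs(S[...,0])<.055)&(abs(S[...,1])<.12))
    q=S[a]*1e3;
    for s in(-1,1):
        w=q[(q[:,0]*s>0)&(abs(q[:,1])<110)]; print("side",s,w.min(0).round(),w.max(0).round())
from bench import r
o=r.get_obs();R=cv2.Rodrigues(o["orientation"])[0];print(R.round(3))
E
```

```text
scene 172 [[-21.3, -2.0, 62.4], [-20.3, -0.6, 63.6], [-11.4, 1.7, 68.3], [-0.9, 3.5, 74.4], [10.1, 6.1, 79.1], [17.8, 9.8, 83.2], [19.3, 12.1, 84.1]]
top [ -46.6 -111.4   40. ] [ 42.4 108.3  49.9]
side -1 [-164.  -40.   10.] [-86. 103.  36.]
side 1 [ 73. -20.  10.] [200.  95.  47.]
side 250 [[-18.7, 3.5, 62.4], [-16.9, 5.3, 63.9], [-7.5, 12.2, 71.0], [4.4, 16.7, 79.1], [15.5, 18.1, 82.3], [21.8, 19.0, 85.9], [22.4, 19.5, 86.9]]
top [ -43.1 -107.8   40. ] [ 47.  112.1  50. ]
side -1 [-162.  -34.   10.] [-83. 104.  38.]
side 1 [ 72. -17.  10.] [204.  93.  49.]
[[ 0.969  0.245 -0.001]
 [ 0.245 -0.969  0.002]
 [-0.    -0.002 -1.   ]]
```

```bash
cat >> h.py <<'E'
def tgt(o,x,y,z):
    "shift (mm) and turn (rad) in tool axes to sel x,y (mm), z (mm), tool x = sel +y"
    R=cv2.Rodrigues(o["orientation"])[0]; w=np.r_[toworld(x/1e3,y/1e3),z/1e3]
    Rt=np.stack([np.r_[Y,0],np.r_[X,0],[0,0,-1]],1)
    return (R.T@(w-o["tcp_pos"])*1e3).round(1),cv2.Rodrigues(R.T@Rt)[0].ravel().round(3)
E
python3 - <<'E'
from h import *
from bench import r
o=r.get_obs(); print(tgt(o,0,50,200),toworld(0,.05))
a=np.array([.166,-.654]);b=toworld(0,.05);d=(b-a)/np.linalg.norm(b-a)
for n in("scene","side"):
    P=cloud(dict(np.load(n+"0.npz"))).reshape(-1,3); s=(P[:,:2]-a)@d; t=(P[:,:2]-a)@[-d[1],d[0]]
    for lo in np.arange(-.05,.8,.1):
        m=(s>lo)&(s<lo+.1)&(abs(t)<.12)&(P[:,2]<.5); q=P[m]
        if len(q): print(n,round(lo,2),q[q[:,2].argmax()].round(3))
E
```

```text
(array([ 486.6, -450.4,   31.1]), array([-1.000e-03,  1.000e-03,  1.459e+00])) [ 0.52659208 -0.09780298]
scene -0.05 [ 0.188 -0.621  0.47 ]
scene 0.05 [ 0.162 -0.591  0.346]
scene 0.15 [ 0.36  -0.573  0.028]
scene 0.25 [ 0.437 -0.451  0.024]
scene 0.35 [ 0.409 -0.308  0.007]
scene 0.45 [ 0.398 -0.164  0.045]
scene 0.55 [ 0.532 -0.139  0.057]
scene 0.65 [ 0.517 -0.052  0.085]
scene 0.75 [0.5   0.053 0.05 ]
side 0.35 [ 0.428 -0.293  0.016]
side 0.45 [ 0.384 -0.149  0.048]
side 0.55 [ 0.557 -0.145  0.06 ]
side 0.65 [ 0.505 -0.068  0.087]
side 0.75 [0.498 0.048 0.054]
```

The path is clear, so I'll move.

Request:
step_arm --pt "37 -35 2 0 0 0.11 0" --pt "74 -69 5 0 0 0.22 0" --pt "111 -103 7 0 0 0.33 0" --pt "148 -137 9 0 0 0.44 0" --pt "184 -171 12 0 0 0.55 0" --pt "220 -204 14 0 0 0.66 0" --pt "256 -237 16 0 0 0.77 0" --pt "290 -269 18 0 0 0.88 0" --grip_force 20

```text
clock: 0.9
tcp_pos: [0.3815, -0.3203, 0.2131]
orientation: [-2.984, 0.983, 0.0]
contact_force: [-0.3, -0.8, -0.1]
grip_width: -0.0001
gripper_force: 0.0
```

Run:
```python
from h import *
from bench import r
o=r.get_obs(); print(o["clock"],o["grip_width"],o["joints"].round(2),tgt(o,0,50,150))
```

```text
0.9 -8.895023922459182e-05 [ 0.57  0.21 -0.    1.99  0.    0.94 -1.63] (array([ -15.5, -265.2,   63.2]), array([-0.   ,  0.   ,  0.575]))
```

Turning that way would bring the last joint too close to its limit, so I'll use the half-turned yaw instead (tool x = selector -y).

Request:
step_arm --pt "-2 -33 3 0 0 -0.14 0" --pt "-4 -66 6 0 0 -0.28 0" --pt "-6 -99 9 0 0 -0.42 0" --pt "-8 -132 12 0 0 -0.56 0" --pt "-10 -165 15 0 0 -0.7 0" --pt "-12 -198 18 0 0 -0.84 0" --pt "-14 -231 21 0 0 -0.98 0" --pt "-15 -265 24 0 0 -1.12 0"

```text
clock: 1.7
tcp_pos: [0.5254, -0.0988, 0.1889]
orientation: [-3.046, -0.767, 0.001]
contact_force: [1.1, -0.4, 0.5]
grip_width: 0.0001
gripper_force: 0.0
```

Request:
step_arm --pt "0 0 0 0 0 -0.14 0" --pt "0 0 0 0 0 -0.28 0" --pt "0 0 0 0 0 -0.42 0" --pt "0 0 0 0 0 -0.56 0" --pt "0 0 0 0 0 -0.7 0" --pt "0 0 0 0 0 -0.84 0" --pt "0 0 0 0 0 -0.98 0" --pt "0 0 0 0 0 -1.12 0"

```text
clock: 2.5
tcp_pos: [0.5249, -0.0999, 0.189]
orientation: [-2.173, -2.268, 0.001]
contact_force: [0.2, 0.3, -0.1]
grip_width: 0.0003
gripper_force: 0.0
```

```bash
cat >> h.py <<'E'
def tgt(o,x,y,z):
    "shift (mm) and turn (rad) in tool axes to sel x,y (mm), z (mm), tool x = sel -y"
    R=cv2.Rodrigues(o["orientation"])[0]; w=np.r_[toworld(x/1e3,y/1e3),z/1e3]
    Rt=np.stack([-np.r_[Y,0],-np.r_[X,0],[0,0,-1]],1)
    return (R.T@(w-o["tcp_pos"])*1e3).round(1),cv2.Rodrigues(R.T@Rt)[0].ravel().round(3)
def st(o): # sel pose mm, force along sel x,y,z
    f=np.asarray(o["contact_force"]); return o["clock"],(tosel(np.asarray(o["tcp_pos"]))*1e3).round(1),np.round([f[:2]@X,f[:2]@Y,f[2]],1)
E
python3 - <<'E'
from h import *
from bench import r
o=r.get_obs(); print(st(o),o["joints"].round(2),tgt(o,0,50,62))
f=r.grab_frame("side"); cv2.imwrite("pics/s1.png",cv2.resize(f["image"][120:340,180:440],None,fx=2.5,fy=2.5)[:,:,::-1])
E
```

```text
(2.5, array([  2.3,  51.3, 189. ]), array([-0.3, -0.2, -0.1])) [ 0.5   0.34 -0.52  1.91  0.21  0.95 -0.08] (array([  2. ,   1.9, 127. ]), array([-0.001, -0.   , -0.317]))
```

View pics/s1.png

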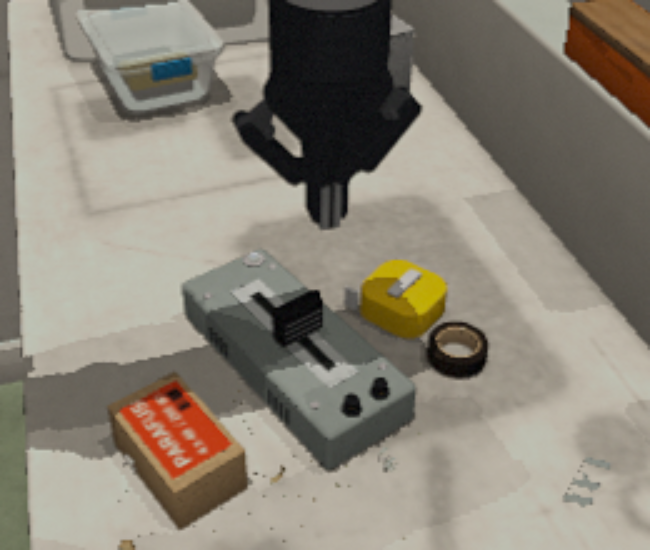

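The view shows the closed fingers pointing down above the selector on the post side of the tab, with the loose things undisturbed. Now I'll finish the turn and descend.

Request:
step_arm --pt "1 1 20 0 0 -0.14 0" --pt "2 2 40 0 0 -0.28 0" --pt "2 2 65 0 0 -0.317 0" --pt "2 2 90 0 0 -0.317 0" --pt "2 2 110 0 0 -0.317 0" --pt "2 2 127 0 0 -0.317 0" --pt "2 2 127 0 0 -0.317 0"

```text
clock: 3.25
tcp_pos: [0.5252, -0.0977, 0.06]
orientation: [-1.796, -2.572, 0.003]
contact_force: [-0.4, 0.4, 0.8]
grip_width: -0.0
gripper_force: 0.0
```

Run:
```python
from h import *
from bench import r
o=r.get_obs(); print(st(o),o["joints"].round(2),tgt(o,0,28,62))
```

```text
(3.25, array([ 1.3, 49.4, 60. ]), array([ 0.2, -0.5,  0.8])) [ 0.47  0.53 -0.5   2.    0.38  0.71  0.08] (array([21.4,  1.1, -1.9]), array([-0.004, -0.002, -0.008]))
```

Request:
step_arm --pt "8 1 0 0 0 0 0" --pt "15 1 0 0 0 0 0" --pt "19 1 0 0 0 0 0" --pt "23 1 0 0 0 0 0" --pt "27 1 0 0 0 0 0" --pt "31 1 0 0 0 0 0" --pt "35 1 0 0 0 0 0" --pt "39 1 0 0 0 0 0"

```text
clock: 4.05
tcp_pos: [0.5148, -0.0607, 0.0628]
orientation: [1.795, 2.577, 0.0]
contact_force: [3.0, -9.8, 3.6]
grip_width: -0.0002
gripper_force: 5.5
```

Request:
step_arm --pt "4 0 0 0 0 0 0" --pt "8 0 0 0 0 0 0" --pt "12 0 0 0 0 0 0" --pt "16 0 0 0 0 0 0" --pt "20 0 0 0 0 0 0" --pt "23 0 0 0 0 0 0" --pt "26 0 0 0 0 0 0" --pt "28 0 0 0 0 0 0"

```text
clock: 4.85
tcp_pos: [0.5048, -0.0346, 0.0624]
orientation: [1.796, 2.577, -0.001]
contact_force: [1.4, -1.9, 1.8]
grip_width: -0.0001
gripper_force: 0.9
```

```bash
cat > look.py <<'E'
from h import *
from bench import r
import sys
o=r.get_obs(); print(st(o),o["tcp_pos"])
for n in("scene","side"):
    f=r.grab_frame(n); S=tosel(cloud(f))
    s=-1 if n=="side" else 1; S=S+np.array([2,1.5,0])/1e3*s # view offsets seen on housing
    a=(abs(S[...,0])<.03)&(abs(S[...,1])<.075)&(S[...,2]>.062)&(S[...,2]<.082)&(f["image"].max(2)<90)
    q=S[a]*1e3; print(n,len(q),np.percentile(q,[2,25,50,75,98],axis=0).round(1).tolist() if len(q) else "")
    cv2.imwrite(f"pics/{sys.argv[1]}_{n}.png",cv2.resize(f["image"][150:340,200:460],None,fx=2.5,fy=2.5,interpolation=cv2.INTER_CUBIC)[:,:,::-1])
E
python3 look.py a
```

```text
(4.85, array([ -1.8, -16.8,  62.4]), array([-0.6,  2.3,  1.8])) [ 0.50479092 -0.03464812  0.06235034]
scene 184 [[-20.3, -45.8, 62.7], [-9.0, -43.3, 68.6], [1.0, -41.9, 74.3], [10.6, -38.5, 79.3], [21.0, -21.2, 81.9]]
side 133 [[-13.2, -43.9, 63.3], [4.4, -32.2, 69.6], [10.9, -25.0, 74.7], [17.5, -10.8, 78.9], [20.3, -8.0, 81.8]]
```

Request:
step_arm --pt "2 0 0 0 0 0 0" --pt "4 0 0 0 0 0 0" --pt "6 0 0 0 0 0 0" --pt "7 0 0 0 0 0 0" --pt "8 0 0 0 0 0 0"

```text
clock: 5.45
tcp_pos: [0.5023, -0.0276, 0.0623]
orientation: [1.795, 2.577, -0.001]
contact_force: [1.0, -3.2, -1.8]
grip_width: 0.0002
gripper_force: 2.1
```

Request:
step_arm --pt "1 0 0 0 0 0 0" --pt "2 0 0 0 0 0 0" --pt "2 0 0 0 0 0 0"

```text
clock: 5.75
tcp_pos: [0.5022, -0.0276, 0.0623]
orientation: [1.797, 2.574, -0.002]
contact_force: [3.3, -7.0, -2.8]
grip_width: 0.0
gripper_force: 3.8
```

```bash
python3 look.py b
```

```text
(5.75, array([ -1.9, -24.3,  62.3]), array([-0.6,  7.7, -2.8])) [ 0.50221652 -0.0275996   0.06233184]
scene 186 [[-19.2, -54.1, 62.5], [-9.6, -51.0, 68.1], [1.7, -49.4, 74.2], [11.5, -46.4, 79.1], [21.6, -30.0, 81.7]]
side 130 [[-13.0, -50.5, 62.5], [3.1, -38.6, 68.9], [10.7, -31.3, 73.5], [17.5, -17.9, 77.9], [20.7, -15.2, 81.1]]
```

Request:
step_arm --pt "1 0 0 0 0 0 0" --pt "2 0 0 0 0 0 0" --pt "3 0 0 0 0 0 0" --pt "4 0 0 0 0 0 0"

```text
clock: 6.25
tcp_pos: [0.5021, -0.0273, 0.0624]
orientation: [1.798, 2.569, -0.005]
contact_force: [8.4, -19.0, -6.3]
grip_width: 0.0002
gripper_force: 9.9
```

```bash
python3 look.py c
```

```text
(6.25, array([ -1.8, -24.6,  62.4]), array([-1.2, 20.7, -6.3])) [ 0.50206771 -0.0273409   0.06242622]
scene 180 [[-19.1, -53.3, 62.4], [-9.8, -50.9, 67.6], [1.3, -49.3, 74.2], [11.1, -46.6, 78.7], [21.6, -29.1, 81.6]]
side 136 [[-12.6, -50.3, 63.2], [3.9, -38.8, 69.4], [10.9, -31.6, 74.2], [17.6, -17.7, 78.7], [20.6, -15.4, 81.9]]
```

View pics/c_scene.png

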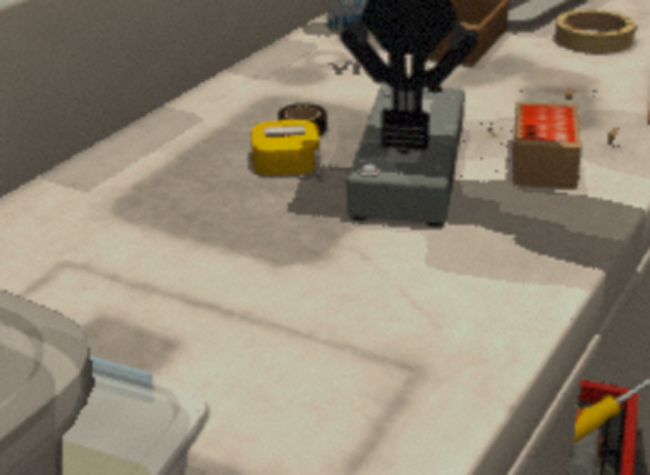

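The lever is hard against the off stop: the force has reached 20 N and it no longer moves. The view shows the tab at the lamp end at about (405,130). I'll back off, lift over the tab and come down on the lamp side.

Request:
step_arm --pt "-8 -2 0 0 0 0 0" --pt "-16 -2 0 0 0 0 0" --pt "-16 -2 -25 0 0 0 0" --pt "-16 -2 -48 0 0 0 0" --pt "-16 -2 -48 0 0 0 0" --pt "10 -2 -48 0 0 0 0" --pt "35 -2 -48 0 0 0 0" --pt "51 -2 -48 0 0 0 0"

```text
clock: 7.15
tcp_pos: [0.4793, 0.0276, 0.1097]
orientation: [-1.792, -2.578, -0.0]
contact_force: [-0.2, 0.0, 0.3]
grip_width: 0.0002
gripper_force: 0.0
```

Run:
```python
from h import *
from bench import r
import time
o=r.get_obs(); print(st(o),o["joints"].round(2),tgt(o,0,-80,62))
```

```text
(7.15, array([ 1.000e-01, -8.400e+01,  1.097e+02]), array([ 0.2, -0.1,  0.3])) [ 0.31  0.39 -0.59  2.09  0.31  0.75 -0.12] (array([-4.1,  0.2, 47.7]), array([-0.001, -0.001, -0.004]))
```

Request:
step_arm --pt "-4 0 16 0 0 0 0" --pt "-4 0 32 0 0 0 0" --pt "-4 0 47 0 0 0 0" --pt "-4 0 47 0 0 0 0"

```text
clock: 7.55
tcp_pos: [0.4799, 0.0221, 0.0612]
orientation: [-1.792, -2.575, 0.004]
contact_force: [-0.0, -0.0, -0.1]
grip_width: 0.0002
gripper_force: 0.0
```

Request:
step_arm --pt "-4 0 0 0 0 0 0" --pt "-8 0 0 0 0 0 0" --pt "-11 0 0 0 0 0 0" --pt "-13 0 0 0 0 0 0" --pt "-14 0 0 0 0 0 0"

```text
clock: 8.05
tcp_pos: [0.487, 0.0084, 0.0636]
orientation: [1.796, 2.577, 0.0]
contact_force: [0.4, -0.1, -0.0]
grip_width: -0.0002
gripper_force: 0.0
```

```bash
python3 look.py d
```

```text
(8.05, array([ -0.3, -63.3,  63.6]), array([-0.3,  0.2, -0. ])) [0.48703753 0.0083835  0.06364371]
scene 132 [[-19.2, -74.7, 62.6], [-7.2, -72.0, 69.3], [3.2, -67.7, 73.9], [14.8, -49.8, 78.1], [21.7, -42.9, 81.8]]
side 194 [[-20.2, -68.3, 62.9], [-7.9, -42.8, 69.0], [4.6, -38.4, 75.3], [13.5, -37.2, 79.9], [20.8, -35.4, 81.9]]
```

Request:
step_arm --pt "-1 0 0 0 0 0 0" --pt "-1 0 0 0 0 0 0"

```text
clock: 8.35
tcp_pos: [0.4871, 0.0078, 0.0633]
orientation: [1.796, 2.578, -0.0]
contact_force: [0.1, 0.2, -0.6]
grip_width: 0.0003
gripper_force: 0.0
```

Request:
step_arm --pt "-1 0 0 0 0 0 0" --pt "-1 0 0 0 0 0 0"

```text
clock: 8.55
tcp_pos: [0.4874, 0.0072, 0.0633]
orientation: [-1.795, -2.578, -0.0]
contact_force: [-0.5, 0.7, 0.6]
grip_width: 0.0003
gripper_force: 0.4
```

Request:
step_arm --pt "-1 0 0 0 0 0 0" --pt "-1 0 0 0 0 0 0"

```text
clock: 8.75
tcp_pos: [0.4875, 0.0069, 0.0633]
orientation: [-1.794, -2.578, -0.001]
contact_force: [-1.5, 3.4, 1.6]
grip_width: 0.0004
gripper_force: 2.2
```

Run:
```python
from h import *
from bench import r
print(st(r.get_obs()))
```

```text
(8.75, array([ -0.2, -61.8,  63.3]), array([ 0.2, -3.7,  1.6]))
```

Request:
step_arm --pt "-2 0 0 0 0 0 0" --pt "-4 0 0 0 0 0 0" --pt "-6 0 0 0 0 0 0" --pt "-8 0 0 0 0 0 0" --pt "-10 0 0 0 0 0 0" --pt "-11 0 0 0 0 0 0" --pt "-11 0 0 0 0 0 0"

```text
clock: 9.45
tcp_pos: [0.4919, -0.0053, 0.0633]
orientation: [1.797, 2.576, -0.001]
contact_force: [1.0, 0.1, -0.5]
grip_width: -0.0002
gripper_force: 0.0
```

```bash
python3 look.py e
```

```text
(9.45, array([ -0. , -48.8,  63.3]), array([-1. ,  0.3, -0.5])) [ 0.49186219 -0.00533811  0.06326795]
scene 121 [[-19.2, -60.6, 63.3], [-6.9, -57.8, 69.5], [4.6, -53.7, 74.4], [13.9, -32.1, 78.1], [20.6, -25.2, 81.6]]
side 215 [[-20.3, -51.6, 62.7], [-7.9, -30.7, 69.5], [4.4, -20.6, 75.7], [13.6, -19.3, 79.7], [20.3, -17.8, 82.0]]
```

Click 1 is done: the face moved 17.8 mm and there is no contact force. Next is click 2.

Request:
step_arm --pt "-3 0 0 0 0 0 0" --pt "-6 0 0 0 0 0 0" --pt "-8 0 0 0 0 0 0" --pt "-10 0 0 0 0 0 0" --pt "-12 0 0 0 0 0 0" --pt "-14 0 0 0 0 0 0" --pt "-16 0 0 0 0 0 0" --pt "-16 0 0 0 0 0 0"

```text
clock: 10.35
tcp_pos: [0.4973, -0.0197, 0.0633]
orientation: [1.796, 2.578, -0.0]
contact_force: [0.6, -0.5, -0.2]
grip_width: -0.0002
gripper_force: 0.0
```

```bash
python3 look.py f
```

```text
(10.35, array([ -0.1, -33.4,  63.3]), array([-0.4,  0.7, -0.2])) [ 0.49727991 -0.01967632  0.06331297]
scene 133 [[-20.9, -45.9, 63.3], [-8.8, -42.2, 69.7], [3.2, -38.1, 74.1], [14.4, -20.2, 78.2], [21.3, -14.0, 81.9]]
side 205 [[-20.2, -37.6, 62.6], [-7.6, -13.5, 68.6], [5.3, -9.2, 75.8], [13.9, -8.0, 80.2], [20.6, -6.6, 81.9]]
```

The lever is about 11 mm past notch 1 and has not jumped yet, so I'll nudge it.

Request:
step_arm --pt "-1 0 0 0 0 0 0" --pt "-2 0 0 0 0 0 0" --pt "-2 0 0 0 0 0 0"

```text
clock: 10.75
tcp_pos: [0.4979, -0.0216, 0.0633]
orientation: [1.796, 2.577, -0.0]
contact_force: [0.3, 0.0, 0.6]
grip_width: -0.0
gripper_force: 0.0
```

```bash
python3 look.py g
```

```text
(10.75, array([  0. , -31.4,  63.3]), array([-0.3,  0.1,  0.6])) [ 0.49791951 -0.02158807  0.06328493]
scene 119 [[-19.4, -43.1, 63.6], [-6.7, -40.6, 68.6], [3.1, -36.5, 74.1], [14.0, -13.9, 77.9], [20.9, -6.4, 81.7]]
side 214 [[-20.7, -36.4, 62.9], [-7.3, -13.0, 70.1], [4.6, -2.4, 75.3], [12.9, -1.2, 79.3], [20.6, -0.0, 81.9]]
```

Click 2 is confirmed (36.0 mm). Now the third.

Request:
step_arm --pt "-3 0 0 0 0 0 0" --pt "-5 0 0 0 0 0 0" --pt "-7 0 0 0 0 0 0" --pt "-9 0 0 0 0 0 0" --pt "-11 0 0 0 0 0 0" --pt "-13 0 0 0 0 0 0" --pt "-15 0 0 0 0 0 0" --pt "-15 0 0 0 0 0 0"

```text
clock: 11.65
tcp_pos: [0.5029, -0.035, 0.0633]
orientation: [-1.795, -2.578, -0.0]
contact_force: [0.3, 0.5, 0.8]
grip_width: 0.0002
gripper_force: 0.5
```

```bash
python3 look.py i
```

```text
(11.65, array([  0. , -17.1,  63.3]), array([-0.5, -0.4,  0.8])) [ 0.50293587 -0.03500476  0.06330842]
scene 123 [[-20.4, -28.9, 63.2], [-8.6, -24.7, 69.6], [3.3, -21.2, 73.9], [12.9, -4.5, 78.0], [21.2, 1.8, 81.3]]
side 204 [[-21.0, -21.9, 62.9], [-7.9, 2.0, 69.4], [6.5, 7.1, 75.5], [14.7, 8.1, 79.8], [20.8, 9.3, 81.8]]
```

Request:
step_arm --pt "-1 0 0 0 0 0 0" --pt "-2 0 0 0 0 0 0" --pt "-2 0 0 0 0 0 0"

```text
clock: 12.05
tcp_pos: [0.5039, -0.0377, 0.0633]
orientation: [1.796, 2.577, -0.0]
contact_force: [0.2, -0.3, -0.8]
grip_width: 0.0002
gripper_force: 0.0
```

```bash
python3 look.py j
```

```text
(12.05, array([  0.1, -14.2,  63.3]), array([-0.1,  0.4, -0.8])) [ 0.5038635  -0.03773622  0.06328087]
scene 132 [[-21.4, -26.5, 63.0], [-9.0, -22.6, 68.3], [3.4, -18.5, 73.4], [14.7, -0.5, 77.7], [21.7, 6.6, 80.9]]
side 214 [[-19.5, -19.9, 62.8], [-6.9, 6.7, 68.7], [6.1, 12.9, 75.4], [13.9, 13.9, 80.1], [20.6, 15.4, 81.9]]
```

```bash
python3 look.py k
```

```text
(12.15, array([  0.2, -14.4,  63.3]), array([ 0.4, -0. ,  0. ])) [ 0.50377504 -0.03758824  0.06326716]
scene 120 [[-19.3, -26.5, 63.3], [-6.4, -22.9, 69.2], [5.6, -20.1, 73.9], [14.6, 4.2, 78.0], [21.3, 10.9, 81.8]]
side 227 [[-19.9, -18.7, 63.2], [-6.1, 2.8, 70.6], [5.3, 15.2, 75.6], [13.4, 16.4, 80.0], [20.1, 18.4, 81.8]]
```

The lever was caught mid-jump and is now at about 53.6 mm, in notch 3. I'll back away towards the lamp, lift and check.

Request:
step_arm --pt "5 0 0 0 0 0 0" --pt "15 0 0 0 0 0 0" --pt "25 0 0 0 0 0 0" --pt "25 0 -25 0 0 0 0" --pt "25 0 -65 0 0 0 0" --pt "25 0 -110 0 0 0 0" --pt "25 0 -150 0 0 0 0" --pt "25 0 -150 0 0 0 0"

```text
clock: 13.05
tcp_pos: [0.4981, -0.012, 0.2186]
orientation: [1.789, 2.572, 0.008]
contact_force: [1.7, 0.9, 0.6]
grip_width: 0.0003
gripper_force: 0.0
```

```bash
python3 look.py l
```

```text
(13.05, array([ -3.5, -40.3, 218.6]), array([-1.9, -0.2,  0.6])) [ 0.49809131 -0.01203218  0.21861241]
scene 150 [[-19.1, 0.8, 62.8], [-9.3, 3.0, 67.2], [0.3, 4.4, 72.6], [11.9, 6.6, 78.3], [21.3, 11.2, 81.3]]
side 172 [[-19.7, 2.4, 62.9], [-9.6, 14.6, 67.8], [2.4, 16.3, 73.2], [15.1, 16.9, 79.3], [20.5, 18.3, 81.8]]
```

View pics/l_side.png

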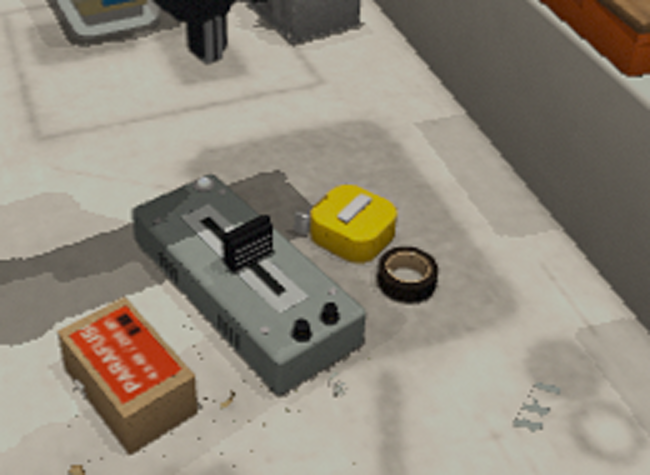

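The tab at (247,243) sits at about 54 mm, which is notch 3. The fingers are clear and the loose items are undisturbed.

```bash
python3 -c "
from bench import r
print(r.hand_in())"
```

```text
the job is handed in; nothing more can be done
None
```

I pushed the lever back to the stop at the lamp end, then forward through three clicks; the cameras put it at about 54 mm, in the third notch, and the job is handed in with the arm clear and the loose things unmoved.

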